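# Re-seat the reference cell and hold the lamp shutter open at the mark

## Task

On the small optical bench the reference cell stands the wrong way round: give it a quarter turn so that its blue windows face the lamp house and the detector, stand it back on its seat between the jaws in line with the lamp opening, let go of it, and slide the loose jaw up snug against it, closing up the play. Then pull the lamp's red spring-return shutter handle out until its red pointer stands on the green mark, and finish while still holding it there. Do not tip the cell over, and leave the cup, the bottle and the slide box where they are.

Things in the scene. Friction and masses are not known exactly. Their poses are not given: they have to be found in the camera images.
- bench: fixed optical bench: aluminium base plate 240 x 370 mm, 12 mm thick, on the table. Origin: on the table top, right below where the clamped cell belongs; +x from the loose jaw to the fixed jaw (away from the robot), +y from the cell to the lamp house, z up. The cell's seat is the plate's top, z = 12 mm. The light runs along y at x = 0. 'Bench x, y' below (mm) mean this frame
- lamp (a point): mouth of the lamp's black nozzle (20 mm across), at bench x 0, y 85, 60 mm above the table. The white lamp house behind it is 70 x 70 mm (x, y), centre at bench (25, 140), its top 95 mm above the table
- detector (a point): lens of the blue detector box, at bench x 0, y -86, 60 mm above the table. The box is 50 x 35 mm (x, y), centre at bench (0, -110), its top 90 mm above the table
- fixed_jaw (a point): top edge, at mid-width, of the gripping face of the dark fixed jaw: bench x = 15, y = 0, 37 mm above the table (25 mm above the plate). The face looks to bench -x and is 30 mm wide
- cell: loose reference cell: upright black block 30 x 30 x 80 mm, about 130 g, origin at the centre of its underside. Blue windows on its +x and -x faces; a white line on top runs along its x, from window to window. Starts on the seat with its windows towards the jaws. Wanted: its x along the bench's y (either way round), at bench (0, 0); the closing jaw pushes it the last mm against the fixed jaw
- jaw (a joint): opening of the loose steel jaw (m): 0 when it closes on the 30 mm cell resting against the fixed jaw; grows along bench -x. Its gripping face is at bench x = -15 mm minus this; 30 mm wide, top 37 mm above the table. Starts open 0.018 to 0.026; stays where it is left (about 3 N friction)
- jaw_post (a point): on the axis of the loose jaw's upright black post (16 mm diameter, from 20 to 75 mm above the table), 60 mm above the table, 50 mm behind (bench -x) the jaw's gripping face, at bench y = 0. The carriage below it is 24 mm wide, top 20 mm above the table. Move the post to move the jaw
- shutter (a joint): how far the shutter slide is pulled out (m) along the bench's -x: 0 is shut (its rest), 0.060 its end stop. A spring pulls it back: about 4 N at 0, growing by 1.2 N every 10 mm
- shutter_handle (a point): on the axis of the shutter's upright red handle post (16 mm diameter, from 24 to 80 mm above the table), 62 mm above the table. Shut, it stands at bench (-85, 140), 75 mm in front of the lamp house; the slide bar under it is 22 mm wide, top 24 mm above the table
- shutter_pointer (a point): end of the thin red pointer of the shutter, 43 mm beside the handle post in the bench's +y at the same bench x, 21 mm above the table; moves with the handle
- mark_line (a point): centre of the green mark, a stripe 10 mm wide along the bench's x, beside the pointer's path (15 mm farther in y); axes like the bench's. The pointer stands on the mark when both have the same bench x
- mark (a joint): where the green mark stands (m), on the same scale as shutter: the pointer is on the middle of the mark when shutter equals this value. 0.022 to 0.042; does not move
- cup: bystander: a cream paper cup, 72 mm across, 85 mm high, origin at the centre of its underside
- bottle: bystander: an amber dropper bottle, 44 mm across, 85 mm high, origin at the centre of its underside
- slidebox: bystander: a blue slide box with white lid, 82 x 32 x 40 mm, origin at the centre of its underside
Mind the look-alikes: they are no part of the job. There is more than one size of the cell; the job needs the middle-sized.

How it is judged:
By the outcome, as a careful person would: the job done as asked, in the order asked, and still so for the second after the job is handed in, while the arm keeps its last pose, push and grip.
It also fails if it takes over 48 s, if anything falls off the work surface, if the arm or the gripper's body presses on something with over 40 N, if the wrist force passes 120 N, or if a joint passes its speed limit or range.

## Robot

A 7-joint arm with a two-finger parallel gripper is mounted at the origin on the work surface. World frame = base frame: x ahead of the robot, y to its left, z up, the work surface at z = 0. Lengths are in m, angles in rad, forces in N, time in s.
With the tool pointing down it reaches from about 0.425 to 0.925 m from the base axis. Payload 6.8 kg.
Tool frame: the origin (TCP) lies between the finger pads; the fingertips stand 22 mm ahead of it and the grasp point (between the pads) lies 3 mm ahead of it; z points along the fingers, y is the line along which they close (so a half turn about z gives the same grasp; the last joint's range is limited). The gripper opens to 88 mm and grips with 3 to 60 N. Pads are 20 mm wide; open, the fingers measure 115 mm over their backs; the gripper's body (75 mm by 178 mm) begins 61 mm behind the grasp point.
Start: joints at [-1.407, 0.477, 0.022, 1.555, -0.011, 1.109, -0.083], TCP at [0.181, 0.65, 0.245] pointing down, gripper open.
Joint ranges: [-2.96, 2.96], [-0.34, 2.1], [-1.41, 1.46], [0.24, 2.44], [-1.37, 4.51], [0.17, 1.92], [-2.96, 2.96]. Speed limits (rad/s): [2.39, 2.39, 3.14, 3.14, 3.14, 3.14, 3.14].

## Interface

Orientations are given as a unit quaternion [x, y, z, w].
In Python, from station import sense, camera, camera_info, job_done, silhouettes gives the robot as it stands. The module is installed in compiled form; this text tells all that it offers.
- The arm moves only by the tool send_rows, never from a script. Its argument "moves" is a list of rows, each an object of numbers: "x", "y", "z": the shift along the tool's x, y, z in cm; "wx", "wy", "wz": the turn, a rotation vector about the tool's x, y, z in degrees. A call has 1 to 10 rows; each row shifts and turns the commanded pose from where the row before left it, along the tool's axes as they then stand; what a row does not reach is not made up. A row lasts 1/12 s, in which the tool goes at most 41.7 mm and 7.16 degrees, less where a joint would pass 70% of its speed; a pose out of reach is approached as far as the arm can. A call with a gripper value outside its range is refused whole. "grip" is the closure, from 0 (fully open) to 1 (shut), set as the call begins (left out, the last holds). The fingers move at their own pace and stop on an object; the grip force is fixed at half the most. Time passes only in rows, so rows that do not move let the fingers close. It gives the time, the measured TCP pose, the force, the opening and the grip force at its end, in the units of the state.
- sense(): the state, without advancing time (a new reading comes with each control period).
- camera(name): name is "scene" or "top" or "wrist"; returns the picture (400x640x3 uint8, blue, green, red); there is no depth.
- camera_info(name): a dict with "mtx" (3x3 intrinsics, pixels), "dist" ([k1, k2, p1, p2, k3] as OpenCV has them; the pictures are not rectified), "position" and "orientation" of the camera in the world. Camera axes: x right, y up, looking along -z (the intrinsics and any distortion apply to the point x, -y, -z); pixel columns grow to the right and rows downward; lengths in m; the calibration is good to about 2 mm. A picture is of the moment at which its call begins: read the wrist's pose just before it. camera_info takes no time and is no camera call; for the wrist camera it gives the pose at the moment of the call.
- job_done(): hands the job in; it is judged then, once.
Trained networks look in the newest picture that a camera, given by its name, has taken for a name from the list of things; names that differ only in an ending like _2 or _b are one class to them, and where a whole thing is asked for, a point or a joint stands for the part that bears it (a point fixed in the world has none). Each returns a list of dicts, best first, with "score" (0 to 1); they miss things now and then, are a little off and sometimes report something else, mostly with a low value. They report only what shows in the picture. A call takes as long as a camera call. They do not tell look-alikes from the thing itself.
- silhouettes(thing, camera): "region" (400x640 bool, what is visible of it) and "extent" ([centre column, centre row, width, height] in pixels, round what is visible of it).
The state is a dict: "time": time; "joint_pos": joint angles; "joint_vel": joint speeds; "tau": joint torques, N m; "position": TCP position; "tool_rot": TCP orientation; "wrist_force": force on the tool from outside, world axes, zero at the start; "wrist_torque": the same for the moment, N m; "opening": finger opening in m; "grasp_force": force on a finger pad.
Only numpy, scipy, OpenCV 4.12 (cv2) and the standard library are available. Lean on these libraries where they do the work, as an engineer would, in place of code of your own. Each camera call takes 0.05 s, during which the arm holds its last target. There are 200 camera calls.

## Working session

There is one attempt and no reset: what is moved stays moved. The work goes in short steps, Python scripts to look and compute and a tool call to move; the robot and the scene stay as the last step left them, time stands still between calls to the robot, and variables do not carry over. Pictures are saved under pics/ and viewed, at most 11 in all, crops included, and the job is handed in when it is done.

Besides the shell and the picture viewer there is one more tool, called after "Call:" by a JSON object that holds its "method" and its "body", one argument or row to a line. send_rows: Moves the arm, as the interface text tells. Its arguments: {"type":"object","properties":{"moves":{"type":"array","items":{"type":"object","properties":{"x":{"type":"number"},"y":{"type":"number"},"z":{"type":"number"},"wx":{"type":"number"},"wy":{"type":"number"},"wz":{"type":"number"}}}},"grip":{"type":"number"}},"required":["moves"]}

```bash
mkdir -p pics; cat > h.py <<'E'
import numpy as np, cv2
from scipy.spatial.transform import Rotation as R
from station import *
def ray(info,uv):
    K=np.array(info["mtx"]);d=np.array(info["dist"])
    p=cv2.undistortPoints(np.array(uv,float).reshape(-1,1,2),K,d).reshape(-1,2)
    v=np.c_[p[:,0],-p[:,1],-np.ones(len(p))]
    v=R.from_quat(info["orientation"]).apply(v)
    return np.array(info["position"]),v/np.linalg.norm(v,axis=1)[:,None]
def onz(info,uv,z):
    o,v=ray(info,uv); return o+v*((z-o[2])/v[:,2])[:,None]
def proj(info,P):
    P=np.atleast_2d(P); q=R.from_quat(info["orientation"]).inv().apply(P-np.array(info["position"]))
    q=q*[1,-1,-1]
    return cv2.projectPoints(q,np.zeros(3),np.zeros(3),np.array(info["mtx"]),np.array(info["dist"]))[0].reshape(-1,2)
def tri(i1,u1,i2,u2):
    o1,v1=ray(i1,[u1]);o2,v2=ray(i2,[u2]);v1=v1[0];v2=v2[0]
    A=np.c_[v1,-v2];s=np.linalg.lstsq(A,o2-o1,rcond=None)[0]
    a=o1+s[0]*v1;b=o2+s[1]*v2
    return (a+b)/2,np.linalg.norm(a-b)
E
python3 - <<'E'
from h import *
for n in("scene","top"):
    im=camera(n);cv2.imwrite(f"pics/{n}0.png",im);i=camera_info(n);print(n,{k:np.round(v,4).tolist() for k,v in i.items()})
    for t in("cell","jaw_post","shutter_handle","shutter_pointer","mark_line","bench","cup","bottle","slidebox"):
        print(t,[(round(s["score"],2),np.round(s["extent"]).tolist()) for s in silhouettes(t,n)[:4]])
print(sense())
E
```

```text
scene {'mtx': [[404.5067, 0.0, 321.1874], [0.0, 404.5067, 198.6655], [0.0, 0.0, 1.0]], 'dist': [0.0131, 0.0, 0.0, 0.0, 0.0], 'position': [0.9922, 0.6703, 0.5583], 'orientation': [0.1046, 0.4572, 0.8553, 0.2203]}
cell [(0.91, [312.0, 145.0, 13.0, 44.0]), (0.71, [330.0, 188.0, 17.0, 36.0]), (0.65, [276.0, 229.0, 18.0, 29.0]), (0.2, [386.0, 216.0, 33.0, 36.0])]
jaw_post [(0.82, [351.0, 185.0, 27.0, 28.0]), (0.5, [356.0, 218.0, 177.0, 127.0])]
shutter_handle [(0.59, [389.0, 216.0, 36.0, 38.0])]
shutter_pointer [(0.7, [387.0, 216.0, 35.0, 35.0]), (0.62, [420.0, 234.0, 16.0, 15.0])]
mark_line []
bench [(0.63, [358.0, 219.0, 175.0, 132.0]), (0.25, [252.0, 199.0, 31.0, 45.0])]
cup [(0.69, [250.0, 197.0, 36.0, 46.0])]
bottle [(0.77, [279.0, 156.0, 14.0, 36.0])]
slidebox [(0.56, [449.0, 253.0, 35.0, 41.0])]
top {'mtx': [[464.0077, 0.0, 321.5758], [0.0, 464.0077, 197.7339], [0.0, 0.0, 1.0]], 'dist': [-0.0454, 0.0, 0.0, 0.0, 0.0], 'position': [0.5181, -0.0004, 1.1075], 'orientation': [-0.0581, 0.0389, 0.7159, -0.6947]}
cell [(0.94, [441.0, 245.0, 30.0, 22.0]), (0.79, [341.0, 218.0, 14.0, 20.0]),
[... 642 characters left out ...]
oint_pos': array([-1.40707583,  0.47697328,  0.02239925,  1.55540355, -0.01148635,
        1.10928969, -0.08312806]), 'joint_vel': array([-0.00153372,  0.00149864,  0.00030972, -0.00048223, -0.00061481,
        0.00037738, -0.00031576]), 'tau': array([ 3.34950237e-04, -5.82729793e+01,  1.53352696e+00, -2.72934383e+01,
       -5.42886823e-02,  1.01587898e-02,  4.66931795e-05]), 'position': array([0.18122959, 0.65023571, 0.24468032]), 'tool_rot': array([1.35513261e-01, 9.90775532e-01, 2.73877791e-05, 3.14217199e-07]), 'wrist_force': array([-0.16773586,  0.09122213,  0.29019174]), 'wrist_torque': array([ 0.04900334,  0.0135518 , -0.0266666 ]), 'grasp_force': 0.0, 'opening': 0.08796369349165878}
```

```bash
python3 - <<'E'
import cv2
a=cv2.imread("pics/top0.png")[120:300,200:480];b=cv2.imread("pics/scene0.png")[100:300,220:480]
cv2.imwrite("pics/top0c.png",cv2.resize(a,None,fx=2.85,fy=2.85,interpolation=cv2.INTER_CUBIC))
cv2.imwrite("pics/scene0c.png",cv2.resize(b,None,fx=3,fy=3,interpolation=cv2.INTER_CUBIC))
E
```

```text
(no output)
```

View pics/top0c.png

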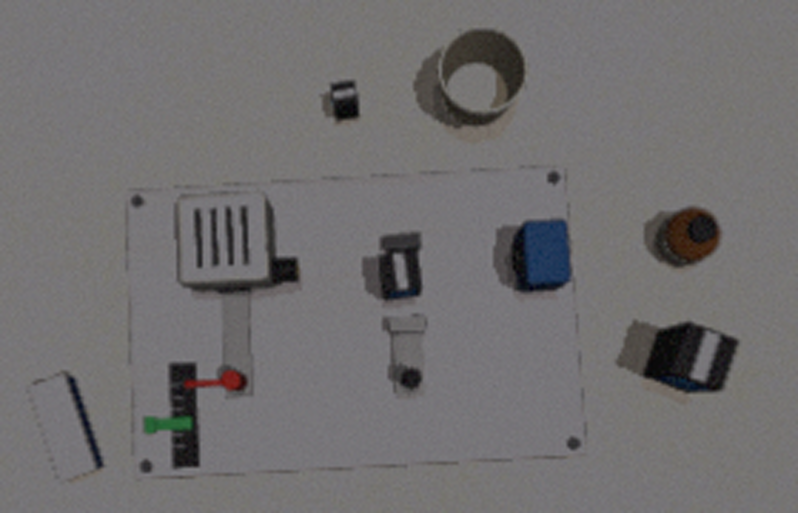

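View pics/scene0c.png

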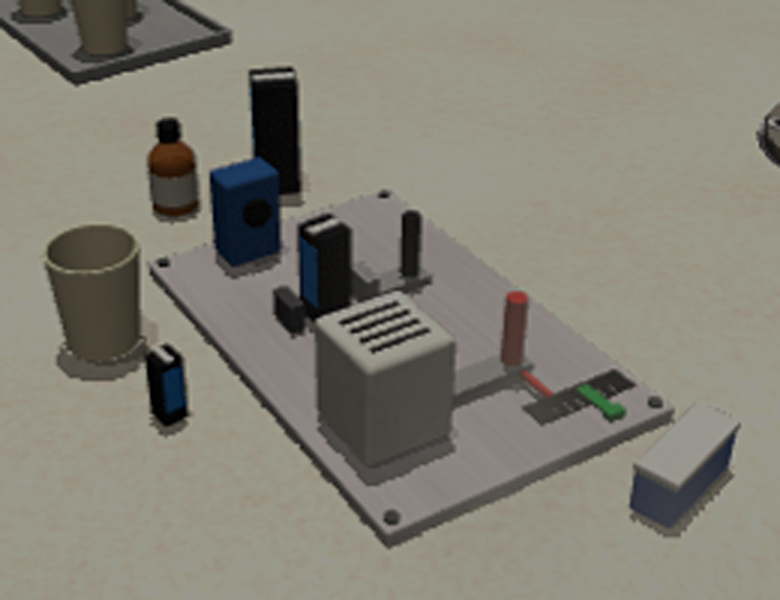

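```bash
cat > fit.py <<'E'
from h import *
from scipy.optimize import least_squares
T=lambda x,y:(200+x/2.85,120+y/2.85); S=lambda x,y:(220+x/3,100+y/3)
it,is_=camera_info("top"),camera_info("scene")
# fixed: bench x,y,z(mm), pixel
F=[("t",60,175,95,T(178,197)),("t",60,105,95,T(266,193)),("t",-10,105,95,T(270,283)),("t",-10,175,95,T(182,285)),
("t",25,-127.5,90,T(566,220)),("t",25,-92.5,90,T(526,222)),("t",-25,-127.5,90,T(568,287)),("t",-25,-92.5,90,T(523,290)),
("t",-85,140,80,T(233,380)),("s",-85,140,80,S(516,297)),
("s",60,175,95,S(373,375)),("s",60,105,95,S(317,322)),("s",-10,175,95,S(453,342)),("s",-10,105,95,S(395,290)),
("s",25,-92.5,90,S(222,187)),("s",-25,-92.5,90,S(279,174)),("s",25,-127.5,90,S(210,170)),("s",-25,-127.5,90,S(264,158))]
def W(p,b): 
    c,s=np.cos(p[2]),np.sin(p[2]); b=np.asarray(b)/1000
    return np.array([p[0]+c*b[0]-s*b[1],p[1]+s*b[0]+c*b[1],b[2]])
def res(p): 
    return np.concatenate([proj(it if f[0]=="t" else is_,W(p,f[1:4]))[0]-f[4] for f in F])
p0=[.45,-.05,0]
r=least_squares(res,p0,loss="soft_l1"); p=r.x
print("bench",p,np.degrees(p[2])); print(np.round(res(p).reshape(-1,2),1).tolist())
def inv(w): c,s=np.cos(p[2]),np.sin(p[2]); d=np.asarray(w)[:2]-p[:2]; return 1000*np.array([c*d[0]+s*d[1],-s*d[0]+c*d[1]])
for n,a,b in [("handle",T(233,380),S(516,297)),("post",T(410,378),S(411,213)),("cell",T(402,273),S(325,225)),("mark",T(184,424),S(585,388))]:
    q,e=tri(it,a,is_,b); print(n,np.round(q,4),round(e*1000,1),"bench",np.round(inv(q),1))
E
python3 fit.py
```

```text
bench [ 0.62687901 -0.01893316  0.02245431] 1.2865372815818832
[[-0.7, -0.4], [-0.1, -0.7], [-0.2, -0.9], [-1.0, 0.1], [0.6, 0.1], [-1.3, 0.2], [1.5, -0.9], [1.3, -1.1], [-1.0, 0.4], [0.9, 0.3], [-1.4, -0.6], [-1.4, -1.4], [2.6, -1.1], [2.0, -0.9], [1.8, 0.3], [1.2, -0.7], [-0.6, 0.0], [-0.5, -1.0]]
handle [0.5395 0.117  0.0798] 0.1 bench [-84.3 137.9]
post [ 0.5378 -0.0204  0.078 ] 1.4 bench [-89.1   0.5]
cell [ 0.6175 -0.0164  0.0932] 0.2 bench [-9.3  2.8]
mark [0.507  0.1641 0.0185] 2.5 bench [-115.7  185.7]
```

Call:
{"method": "send_rows", "body": {
  "moves": [
    {"wz":-5.6},
    {"wz":-5.6},
    {"wz":-5.7},
    {"x":-1.9,"y":-3.0,"z":-0.3},
    {"x":-1.9,"y":-3.0,"z":-0.3},
    {"x":-1.9,"y":-3.0,"z":-0.3},
    {"x":-1.9,"y":-3.0,"z":-0.3},
    {"x":-1.9,"y":-3.0,"z":-0.3},
    {"x":-1.9,"y":-3.0,"z":-0.3},
    {"x":-1.9,"y":-3.0,"z":-0.3}
  ]
}}

```text
invalid input
```

Call:
{"method": "send_rows", "body": {
  "moves": [
    {"x":-1.9,"y":-3.0,"z":-0.3},
    {"x":-1.9,"y":-3.0,"z":-0.3},
    {"x":-1.9,"y":-3.0,"z":-0.3},
    {"x":-1.9,"y":-3.0,"z":-0.3},
    {"x":-1.9,"y":-3.0,"z":-0.3},
    {"x":-1.9,"y":-3.0,"z":-0.3},
    {"x":-1.9,"y":-3.0,"z":-0.3},
    {"x":-1.9,"y":-3.0,"z":-0.3},
    {"x":-1.9,"y":-3.0},
    {"x":-1.9,"y":-3.0}
  ]
}}

```text
invalid input
```

Call:
{"method": "send_rows", "body": {
  "moves": [
    {"x":-1.9,"y":-3.0},
    {"x":-1.9,"y":-2.0},
    {"x":0}
  ]
}}

```text
invalid input
```

```bash
python3 - <<'E'
from h import *
s=sense();print(s["time"],s["position"],s["tool_rot"],s["joint_pos"])
i=camera_info("wrist");print(i)
im=camera("wrist");cv2.imwrite("pics/w1.png",im)
for t in("cell","jaw_post","shutter_handle","mark_line","fixed_jaw"):
    print(t,[(round(s["score"],2),np.round(s["extent"]).tolist()) for s in silhouettes(t,"wrist")[:3]])
E
```

```text
1.0 [0.18122959 0.65023571 0.24468032] [1.35513261e-01 9.90775532e-01 2.73877791e-05 3.14217199e-07] [-1.40707583  0.47697328  0.02239925  1.55540355 -0.01148635  1.10928969
 -0.08312806]
{'mtx': array([[298.37496682,   0.        , 321.52987105],
       [  0.        , 298.37496682, 207.28925656],
       [  0.        ,   0.        ,   1.        ]]), 'dist': array([-0.01282137,  0.        ,  0.        ,  0.        ,  0.        ]), 'position': array([0.11784902, 0.66752369, 0.3845313 ]), 'orientation': array([-0.09730995, -0.07469276,  0.60032982,  0.79028847])}
cell []
jaw_post []
shutter_handle []
mark_line []
fixed_jaw []
```

View pics/w1.png

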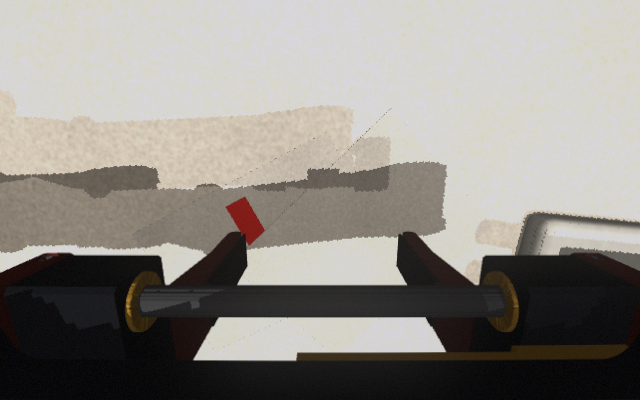

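Call:
{"method": "send_rows", "body": {
  "moves": [
    {"x":0,"y":0,"z":0,"wx":0,"wy":0,"wz":-5.6},
    {"x":0,"y":0,"z":0,"wx":0,"wy":0,"wz":-5.6},
    {"x":0,"y":0,"z":0,"wx":0,"wy":0,"wz":-5.7}
  ],
  "grip": 0
}}

```text
time: 1.55
position: [0.1812, 0.6503, 0.2447]
tool_rot: [-0.014, 1.0, 0.0, 0.0]
wrist_force: [-0.3, -0.0, -0.4]
opening: 0.0881
grasp_force: 0.0
```

Call:
{"method": "send_rows", "body": {
  "moves": [
    {"x":-2.0,"y":-3.0,"z":-0.3},
    {"x":-2.0,"y":-3.0,"z":-0.3},
    {"x":-2.0,"y":-3.0,"z":-0.3},
    {"x":-2.0,"y":-3.0,"z":-0.3},
    {"x":-2.0,"y":-3.0,"z":-0.3},
    {"x":-2.0,"y":-3.0,"z":-0.3},
    {"x":-2.0,"y":-3.0,"z":-0.3},
    {"x":-2.0,"y":-3.0,"z":-0.3},
    {"x":-2.0,"y":-3.0,"z":-0.3},
    {"x":-2.0,"y":-3.0,"z":-0.3}
  ],
  "grip": 0
}}

```text
invalid input
```

Call:
{"method": "send_rows", "body": {
  "moves": [
    {"x":-2,"y":-3,"z":-0.3,"wx":0,"wy":0,"wz":0},
    {"x":-2,"y":-3,"z":-0.3,"wx":0,"wy":0,"wz":0},
    {"x":-2,"y":-3,"z":-0.3,"wx":0,"wy":0,"wz":0},
    {"x":-2,"y":-3,"z":-0.3,"wx":0,"wy":0,"wz":0},
    {"x":-2,"y":-3,"z":-0.3,"wx":0,"wy":0,"wz":0},
    {"x":-2,"y":-3,"z":-0.3,"wx":0,"wy":0,"wz":0},
    {"x":-2,"y":-3,"z":-0.3,"wx":0,"wy":0,"wz":0},
    {"x":-2,"y":-3,"z":-0.3,"wx":0,"wy":0,"wz":0},
    {"x":-2,"y":-3,"z":-0.3,"wx":0,"wy":0,"wz":0},
    {"x":-2,"y":-3,"z":-0.3,"wx":0,"wy":0,"wz":0}
  ]
}}

```text
time: 2.38
position: [0.3889, 0.3533, 0.2751]
tool_rot: [-0.012, 1.0, 0.0, 0.0]
wrist_force: [-0.1, -0.9, -0.6]
opening: 0.0876
grasp_force: 0.0
```

Call:
{"method": "send_rows", "body": {
  "moves": [
    {"x":-2,"y":-3,"z":-0.3,"wx":0,"wy":0,"wz":0},
    {"x":-2,"y":-3,"z":-0.3,"wx":0,"wy":0,"wz":0},
    {"x":-2,"y":-3,"z":-0.3,"wx":0,"wy":0,"wz":0},
    {"x":-2,"y":-3,"z":-0.3,"wx":0,"wy":0,"wz":0},
    {"x":-2,"y":-3,"z":-0.3,"wx":0,"wy":0,"wz":0},
    {"x":-2,"y":-3,"z":-0.3,"wx":0,"wy":0,"wz":0},
    {"x":-2,"y":-3,"z":-0.3,"wx":0,"wy":0,"wz":0},
    {"x":-2,"y":-3,"z":-0.3,"wx":0,"wy":0,"wz":0},
    {"x":-2,"y":-3,"z":-0.3,"wx":0,"wy":0,"wz":0},
    {"x":-2,"y":-3,"z":-0.3,"wx":0,"wy":0,"wz":0}
  ]
}}

```text
time: 3.22
position: [0.5958, 0.0581, 0.3051]
tool_rot: [-0.012, 1.0, 0.0, 0.0]
wrist_force: [0.8, 0.5, 0.4]
opening: 0.0881
grasp_force: 0.0
```

Call:
{"method": "send_rows", "body": {
  "moves": [
    {"x":-2,"y":-3,"z":0,"wx":0,"wy":0,"wz":0},
    {"x":-2,"y":-3,"z":0,"wx":0,"wy":0,"wz":0},
    {"x":-2,"y":-2,"z":0,"wx":0,"wy":0,"wz":0},
    {"x":0,"y":0,"z":0,"wx":0,"wy":0,"wz":0},
    {"x":0,"y":0,"z":0,"wx":0,"wy":0,"wz":0}
  ]
}}

```text
time: 3.63
position: [0.6572, -0.0206, 0.3042]
tool_rot: [-0.01, 1.0, -0.0, -0.0]
wrist_force: [-0.4, 0.3, -0.7]
opening: 0.0879
grasp_force: 0.0
```

```bash
python3 - <<'E'
from h import *
s=sense();print(s["time"],s["position"],s["tool_rot"],s["joint_pos"])
i=camera_info("wrist");print(i["position"],i["orientation"])
im=camera("wrist");cv2.imwrite("pics/w2.png",im)
for t in("cell","jaw_post","shutter_handle","mark_line","fixed_jaw"):
    print(t,[(round(s["score"],2),np.round(s["extent"]).tolist()) for s in silhouettes(t,"wrist")[:3]])
E
```

```text
3.6333 [ 0.65718828 -0.02058582  0.30418994] [-1.01041528e-02  9.99948865e-01 -3.34042244e-04 -2.48061286e-04] [-0.30633245  0.41437496  0.33927361  1.54774188 -0.14327809  1.2046228
  1.64881467]
[ 0.59148538 -0.02227866  0.44408654] [-0.08561778 -0.08777731  0.70896373  0.69450354]
cell [(0.9, [141.0, 87.0, 93.0, 54.0]), (0.75, [326.0, 159.0, 29.0, 29.0]), (0.45, [360.0, 125.0, 279.0, 179.0])]
jaw_post [(0.83, [322.0, 104.0, 27.0, 50.0]), (0.74, [273.0, 262.0, 49.0, 46.0]), (0.71, [439.0, 116.0, 43.0, 69.0])]
shutter_handle [(0.85, [438.0, 116.0, 40.0, 68.0])]
mark_line [(0.73, [474.0, 72.0, 27.0, 14.0])]
fixed_jaw [(0.66, [359.0, 126.0, 284.0, 178.0])]
```

View pics/w2.png

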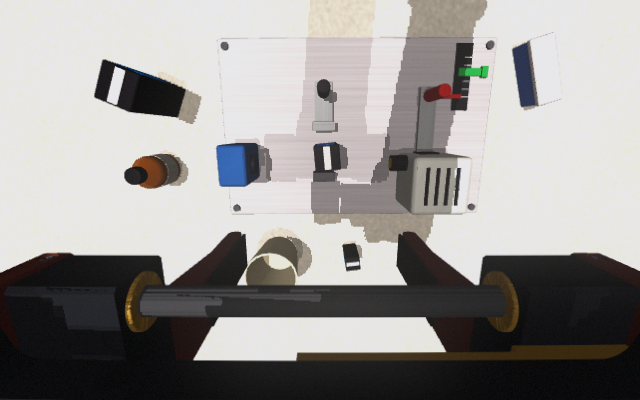

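```bash
python3 - <<'E'
import cv2
a=cv2.imread("pics/w2.png")[30:222,202:512]
cv2.imwrite("pics/w2c.png",cv2.resize(a,None,fx=2.5,fy=2.5,interpolation=cv2.INTER_CUBIC))
E
```

```text
(no output)
```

View pics/w2c.png

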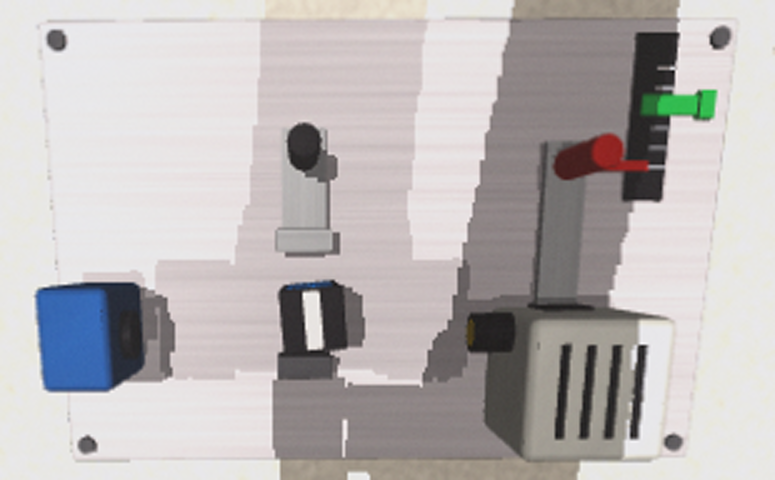

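```bash
cat > fit2.py <<'E'
exec(open("fit.py").read().split("p0=")[0])
V=lambda x,y:(202+x/2.5,30+y/2.5)
iw=camera_info("wrist"); cam={"t":it,"s":is_,"w":iw}
G=[(60,175,95,(668,459)),(-10,175,95,(673,320)),(-10,105,95,(535,320)),(60,105,95,(526,458)),
(-25,-127.5,90,(38,288)),(25,-127.5,90,(47,390)),(25,-92.5,90,(107,389)),(-25,-92.5,90,(104,286)),
(-85,140,80,(606,152)),(15,15,37,(335,354)),(15,-15,37,(279,354))]
FW=[("w",*g[:3],V(*g[3])) for g in G]
# plate corners: centre offset unknown (ox,oy)
C=[(-120,-185,(39,21)),(-120,185,(738,18)),(120,185,(684,459)),(120,-185,(74,459))]
CT=[(120,185,(128,190)),(120,-185,(566,167)),(-120,-185,(585,457)),(-120,185,(137,477))]
def res(q,A):
    r=[proj(cam[f[0]],W(q,f[1:4]))[0]-f[4] for f in A]
    if any(a[0]=="w" for a in A): r+=[proj(iw,W(q,(q[3]*100+c[0],q[4]*100+c[1],12)))[0]-V(*c[2]) for c in C]
    if any(a[0]=="t" for a in A): r+=[proj(it,W(q,(q[3]*100+c[0],q[4]*100+c[1],12)))[0]-T(*c[2]) for c in CT]
    return np.concatenate(r)
for n,A in(("old",F),("wrist",FW),("all",F+FW)):
    p=least_squares(res,[.627,-.019,.02,0,0],loss="soft_l1",f_scale=.5,args=(A,)).x; print(n,p,np.degrees(p[2])); 
    if n=="wrist":print(np.round(res(p,A).reshape(-1,2),1).tolist())
    def inv(w): c,s=np.cos(p[2]),np.sin(p[2]); d=np.asarray(w)[:2]-p[:2]; return np.round(1000*np.array([c*d[0]+s*d[1],-s*d[0]+c*d[1]]),1)
    for m,uv,z in[("cell line a",(311.5,290.5),.092),("b",(315,349.5),.092),("post",(304,139),.075),("handle",(606,152),.08),("pointer",(645,166),.021),("markc",(678,104),.021),("jaw edge L",(277,251),.037),("jaw edge R",(333,251),.037)]:
        print(m,inv(onz(iw,[V(*uv)],z)[0]),end=" ")
    print()
for m,a,b,uv in[("cell",T(402,273),S(325,225),(313,320)),("post",T(410,378),S(411,213),(304,139)),("handle",T(233,380),S(516,297),(606,152))]:
    print(m,tri(it,a,iw,V(*uv)),tri(is_,b,iw,V(*uv)))
E
python3 fit2.py
```

```text
old [ 0.62673886 -0.01895246  0.02041945 -0.39100267  0.43928622] 1.1699484749535267
cell line a [-20.5   6.6] b [6.9 8.6] post [-88.8   2.8] handle [-83.6 142.1] pointer [-84.3 186.9] markc [-115.5  201. ] jaw edge L [-38.5 -10.8] jaw edge R [-38.7  18.9] 
wrist [ 0.62833844 -0.01357418  0.02961966 -0.3892161   0.43952588] 1.6970815929188734
[[-0.5, 0.9], [4.4, -1.4], [-0.3, -1.3], [-0.8, 1.6], [-1.3, -1.0], [-1.2, 0.5], [3.8, 0.8], [2.3, -0.3], [2.2, -0.9], [-0.3, 0.4], [0.2, 0.5], [-0.6, -0.2], [0.6, 0.4], [0.7, -0.5], [-0.7, 0.6]]
cell line a [-22.2   1.5] b [5.2 3.2] post [-90.6  -1.7] handle [-84.  137.6] pointer [-84.4 182.4] markc [-115.4  196.7] jaw edge L [-40.4 -15.8] jaw edge R [-40.3  13.9] 
all [ 0.62792555 -0.01605578  0.02748832 -0.38860291  0.4531419 ] 1.574964742341049
cell line a [-21.7   3.9] b [5.7 5.6] post [-90.1   0.6] handle [-83.8 139.8] pointer [-84.3 184.7] markc [-115.4  198.9] jaw edge L [-39.9 -13.4] jaw edge R [-39.8  16.3] 
cell (array([ 0.61082779, -0.0142899 ,  0.17801207]), np.float64(0.0037202445917463673)) (array([ 0.61961505, -0.01190418,  0.09608973]), np.float64(0.0007320440154192428))
post (array([ 0.53745846, -0.01900957,  0.07339762]), np.float64(0.0022043509894480295)) (array([ 0.53914263, -0.01829501,  0.07960472]), np.float64(0.0014345860425835051))
handle (array([0.54053931, 0.11650002, 0.09076041]), np.float64(0.0029078402066612086)) (array([0.54117886, 0.12015829, 0.08240244]), np.float64(0.0012500465017998765))
```

Call:
{"method": "send_rows", "body": {
  "moves": [
    {"x":1.3,"y":0.3,"z":0,"wx":0,"wy":0,"wz":-1.7},
    {"x":1.3,"y":0.3,"z":1.5,"wx":0,"wy":0,"wz":-1.7},
    {"x":1.2,"y":0.3,"z":2.5,"wx":0,"wy":0,"wz":0},
    {"x":0,"y":0,"z":3,"wx":0,"wy":0,"wz":0},
    {"x":0,"y":0,"z":3,"wx":0,"wy":0,"wz":0},
    {"x":0,"y":0,"z":3,"wx":0,"wy":0,"wz":0},
    {"x":0,"y":0,"z":2,"wx":0,"wy":0,"wz":0},
    {"x":0,"y":0,"z":0,"wx":0,"wy":0,"wz":0},
    {"x":0,"y":0,"z":0,"wx":0,"wy":0,"wz":0}
  ]
}}

```text
time: 4.68
position: [0.6178, -0.0113, 0.1544]
tool_rot: [-0.042, 0.999, 0.0, -0.001]
wrist_force: [0.5, 0.2, 0.2]
opening: 0.0879
grasp_force: 0.0
```

```bash
python3 - <<'E'
from h import *
s=sense();print(s["time"],s["position"],s["tool_rot"])
i=camera_info("wrist")
im=camera("wrist");cv2.imwrite("pics/w3.png",im)
print(proj(i,s["position"]),proj(i,[[.6199,-.0115,.092]]))
for t in("cell","jaw_post"):
    print(t,[(round(s["score"],2),np.round(s["extent"]).tolist()) for s in silhouettes(t,"wrist")[:3]])
E
```

```text
4.6833 [ 0.61779205 -0.01132653  0.15435635] [-4.16710307e-02  9.99130983e-01  1.19922445e-05 -8.96485939e-04]
[[322.10879234 265.69621107]] [[321.3405339  230.61795118]]
cell [(0.73, [317.0, 221.0, 39.0, 57.0]), (0.67, [346.0, 340.0, 19.0, 30.0]), (0.6, [57.0, 100.0, 115.0, 78.0])]
jaw_post [(0.87, [315.0, 138.0, 39.0, 79.0])]
```

View pics/w3.png

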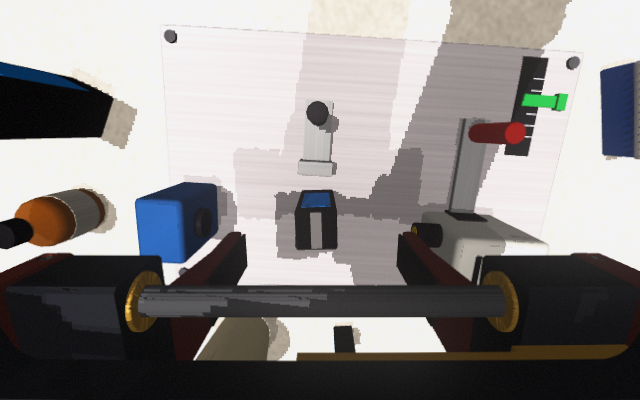

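Call:
{"method": "send_rows", "body": {
  "moves": [
    {"x":-0.2,"y":-0.4,"z":1,"wx":0,"wy":0,"wz":0},
    {"x":0,"y":0,"z":2.5,"wx":0,"wy":0,"wz":0},
    {"x":0,"y":0,"z":2.5,"wx":0,"wy":0,"wz":0},
    {"x":0,"y":0,"z":1.9,"wx":0,"wy":0,"wz":0},
    {"x":0,"y":0,"z":0,"wx":0,"wy":0,"wz":0}
  ]
}}

```text
time: 5.25
position: [0.6186, -0.0159, 0.0723]
tool_rot: [-0.041, 0.999, -0.0, -0.003]
wrist_force: [-1.1, 0.1, -0.5]
opening: 0.0879
grasp_force: 0.0
```

Call:
{"method": "send_rows", "body": {
  "moves": [
    {"x":0,"y":0,"z":0,"wx":0,"wy":0,"wz":0},
    {"x":0,"y":0,"z":0,"wx":0,"wy":0,"wz":0},
    {"x":0,"y":0,"z":0,"wx":0,"wy":0,"wz":0},
    {"x":0,"y":0,"z":0,"wx":0,"wy":0,"wz":0},
    {"x":0,"y":0,"z":0,"wx":0,"wy":0,"wz":0},
    {"x":0,"y":0,"z":0,"wx":0,"wy":0,"wz":0},
    {"x":0,"y":0,"z":0,"wx":0,"wy":0,"wz":0},
    {"x":0,"y":0,"z":0,"wx":0,"wy":0,"wz":0}
  ],
  "grip": 1
}}

```text
time: 5.92
position: [0.6208, -0.0157, 0.0758]
tool_rot: [-0.041, 0.999, 0.0, 0.0]
wrist_force: [0.4, 0.1, 0.5]
opening: 0.0378
grasp_force: 0.0
```

Call:
{"method": "send_rows", "body": {
  "moves": [
    {"x":0,"y":0,"z":0,"wx":0,"wy":0,"wz":0},
    {"x":0,"y":0,"z":0,"wx":0,"wy":0,"wz":0},
    {"x":0,"y":0,"z":0,"wx":0,"wy":0,"wz":0},
    {"x":0,"y":0,"z":0,"wx":0,"wy":0,"wz":0}
  ]
}}

```text
time: 6.25
position: [0.6207, -0.0157, 0.0757]
tool_rot: [-0.041, 0.999, 0.0, -0.0]
wrist_force: [-0.5, 0.5, 1.2]
opening: 0.0298
grasp_force: 29.9
```

```bash
python3 - <<'E'
from h import *
s=sense();print(s["time"],s["position"],s["tool_rot"],s["wrist_force"],s["opening"],s["grasp_force"],s["joint_pos"])
i=camera_info("wrist")
im=camera("wrist");cv2.imwrite("pics/w4.png",im)
a=im[130:290,225:545]
cv2.imwrite("pics/w4c.png",cv2.resize(a,None,fx=2.5,fy=2.5,interpolation=cv2.INTER_CUBIC))
np.save("w4.npy",np.r_[i["position"],i["orientation"]])
E
```

```text
6.25 [ 0.62074747 -0.01568012  0.07567683] [-4.12366615e-02  9.99149406e-01  4.97697187e-05 -9.46416376e-06] [-0.51455922  0.53155048  1.23626117] 0.02976407301185696 29.88651394844055 [-0.26189083  0.59934177  0.25381275  1.83051983 -0.21223661  0.7381073
  1.76048219]
```

View pics/w4c.png

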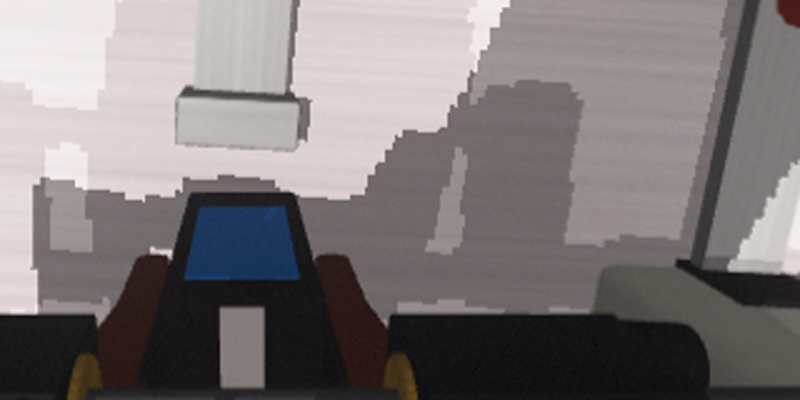

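```bash
python3 - <<'E'
from h import *
i=camera_info("wrist");s=sense()
V=lambda x,y:(225+x/2.5,130+y/2.5)
M=R.from_quat(s["tool_rot"]).as_matrix()
for n,uv,z in[("cell top front L",(180,300),.092),("line front",(242,307),.092),("bot L",(189,194),.012),("bot R",(296,194),.012),("jaw front L",(176,144),.037),("jaw front R",(298,150),.037),("bar L",(196,60),.02),("bar R",(292,60),.02),("nozzle",(598,275),.07)]:
    w=onz(i,[V(*uv)],z)[0]; print(n,np.round(w*1000,1),"tool",np.round(M.T@(w-s["position"])*1000,1))
E
```

```text
cell top front L [606.5 -28.1  92. ] tool [ 15.3 -11.2 -16.3]
line front [606.9 -17.1  92. ] tool [ 13.9  -0.2 -16.3]
bot L [607.6 -31.8  12. ] tool [ 14.4 -15.   63.7]
bot R [605.1  -1.8  12. ] tool [14.4 15.2 63.7]
jaw front L [588.9 -34.5  37. ] tool [ 33.2 -16.1  38.7]
jaw front R [588.   -4.8  37. ] tool [31.8 13.5 38.7]
bar L [569.7 -31.9  20. ] tool [ 52.2 -12.   55.7]
bar R [567.7  -7.2  20. ] tool [52.2 12.9 55.7]
nozzle [603.   56.9  70. ] tool [11.7 73.8  5.7]
```

Call:
{"method": "send_rows", "body": {
  "moves": [
    {"x":0,"y":0,"z":-1.5,"wx":0,"wy":0,"wz":0},
    {"x":0,"y":0,"z":-2,"wx":0,"wy":0,"wz":0},
    {"x":0,"y":0,"z":0,"wx":0,"wy":0,"wz":6.65},
    {"x":0,"y":0,"z":0,"wx":0,"wy":0,"wz":6.65},
    {"x":0,"y":0,"z":0,"wx":0,"wy":0,"wz":6.65},
    {"x":0,"y":0,"z":0,"wx":0,"wy":0,"wz":6.65},
    {"x":0,"y":0,"z":0,"wx":0,"wy":0,"wz":6.65},
    {"x":0,"y":0,"z":0,"wx":0,"wy":0,"wz":6.65},
    {"x":0,"y":0,"z":0,"wx":0,"wy":0,"wz":6.65}
  ]
}}

```text
time: 7.05
position: [0.6203, -0.0157, 0.1103]
tool_rot: [0.36, 0.933, -0.0, -0.0]
wrist_force: [0.3, -0.4, -1.2]
opening: 0.0302
grasp_force: 29.9
```

Call:
{"method": "send_rows", "body": {
  "moves": [
    {"x":0,"y":0,"z":0,"wx":0,"wy":0,"wz":6.65},
    {"x":0,"y":0,"z":0,"wx":0,"wy":0,"wz":6.65},
    {"x":0,"y":0,"z":0,"wx":0,"wy":0,"wz":6.65},
    {"x":0,"y":0,"z":0,"wx":0,"wy":0,"wz":6.65},
    {"x":0,"y":0,"z":0,"wx":0,"wy":0,"wz":6.65},
    {"x":0,"y":0,"z":0,"wx":0,"wy":0,"wz":6.65},
    {"x":0,"y":0,"z":0,"wx":0,"wy":0,"wz":6.65},
    {"x":0,"y":0,"z":0,"wx":0,"wy":0,"wz":0},
    {"x":0,"y":0,"z":0,"wx":0,"wy":0,"wz":0},
    {"x":0,"y":0,"z":0,"wx":0,"wy":0,"wz":0}
  ]
}}

```text
time: 7.88
position: [0.6205, -0.0157, 0.1104]
tool_rot: [0.696, 0.718, -0.0, -0.0]
wrist_force: [-0.6, 0.2, -1.3]
opening: 0.0301
grasp_force: 29.9
```

```bash
cat > to.py <<'E'
# usage: to.py bx by z : shift in tool axes (cm) to bench point
from h import *; import sys
B=np.array([.628,-.0187]);yw=np.radians(1.6)
def bw(b): c,s=np.cos(yw),np.sin(yw); return B+np.array([c*b[0]-s*b[1],s*b[0]+c*b[1]])/1000
if __name__=="__main__":
    s=sense(); a=list(map(float,sys.argv[1:])); t=np.r_[bw(a[:2]),a[2]/1000]
    Rt=R.from_quat(s["tool_rot"]);M=Rt.as_matrix()
    print("t",s["time"],"pos",np.round(s["position"],4),"xaz",np.degrees(np.arctan2(M[1,0],M[0,0])).round(2),"tilt",np.round(M[:,2],4),"F",np.round(s["wrist_force"],1),"open",s["opening"],"g",s["grasp_force"])
    print("shift cm",np.round(M.T@(t-s["position"])*100,2))
E
python3 to.py -2.5 0.6 75.7
```

```text
t 7.8833 pos [ 0.6205 -0.0157  0.1104] xaz 91.83 tilt [-5.e-04 -1.e-04 -1.e+00] F [-0.6  0.2 -1.3] open 0.03012288718863832 g 29.8860964179039
shift cm [-0.27  0.49  3.47]
```

Call:
{"method": "send_rows", "body": {
  "moves": [
    {"x":-0.27,"y":0.49,"z":0,"wx":0,"wy":0,"wz":0.2},
    {"x":0,"y":0,"z":1.0,"wx":0,"wy":0,"wz":0},
    {"x":0,"y":0,"z":1.0,"wx":0,"wy":0,"wz":0},
    {"x":0,"y":0,"z":0.8,"wx":0,"wy":0,"wz":0},
    {"x":0,"y":0,"z":0.5,"wx":0,"wy":0,"wz":0},
    {"x":0,"y":0,"z":0.15,"wx":0,"wy":0,"wz":0},
    {"x":0,"y":0,"z":0,"wx":0,"wy":0,"wz":0},
    {"x":0,"y":0,"z":0,"wx":0,"wy":0,"wz":0}
  ]
}}

```text
time: 8.55
position: [0.6255, -0.0184, 0.0756]
tool_rot: [0.698, 0.716, -0.0, -0.0]
wrist_force: [0.5, -0.4, -1.0]
opening: 0.0301
grasp_force: 30.0
```

```bash
python3 to.py -2.5 0.6 75.7; python3 - <<'E'
from h import *
im=camera("wrist");cv2.imwrite("pics/w5.png",im)
top=camera("top")[170:270,270:420]
cv2.imwrite("pics/w5c.png",np.vstack([cv2.resize(im[90:290,160:480],(640,400)),cv2.resize(top,(640,200+0))[:200]]) )
i=camera_info("wrist");P=[]
from to import bw
for b in [(-15,15,12),(15,15,12),(15,15,37),(15,-15,37),(0,85,60),(-15,15,92),(15,15,92)]:
    w=np.r_[bw(b[:2]),b[2]/1000]; print(b,np.round((proj(i,w)[0]-[160,90])*2,0))
E
```

```text
t 8.55 pos [ 0.6255 -0.0184  0.0756] xaz 91.43 tilt [-5.e-04 -1.e-04 -1.e+00] F [ 0.5 -0.4 -1. ] open 0.030053735192768462 g 29.978598654270172
shift cm [ 0.02  0.   -0.01]
(-15, 15, 12) [286. 235.]
(15, 15, 12) [371. 235.]
(15, 15, 37) [378. 255.]
(15, -15, 37) [376. 344.]
(0, 85, 60) [330.   7.]
(-15, 15, 92) [264. 323.]
(15, 15, 92) [400. 323.]
```

View pics/w5c.png

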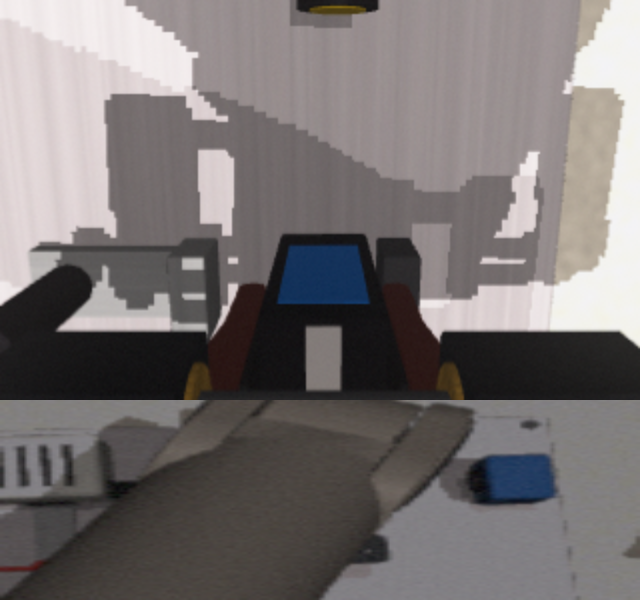

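Call:
{"method": "send_rows", "body": {
  "moves": [
    {"x":0,"y":0,"z":0,"wx":0,"wy":0,"wz":0},
    {"x":0,"y":0,"z":0,"wx":0,"wy":0,"wz":0},
    {"x":0,"y":0,"z":0,"wx":0,"wy":0,"wz":0},
    {"x":0,"y":0,"z":0,"wx":0,"wy":0,"wz":0},
    {"x":0,"y":0,"z":0,"wx":0,"wy":0,"wz":0},
    {"x":0,"y":0,"z":-0.5,"wx":0,"wy":0,"wz":0},
    {"x":0,"y":0,"z":-1.5,"wx":0,"wy":0,"wz":0},
    {"x":0,"y":0,"z":-3,"wx":0,"wy":0,"wz":0},
    {"x":0,"y":0,"z":-3,"wx":0,"wy":0,"wz":0},
    {"x":0,"y":0,"z":-1,"wx":0,"wy":0,"wz":0}
  ],
  "grip": 0
}}

```text
time: 9.48
position: [0.6279, -0.0192, 0.1714]
tool_rot: [0.699, 0.716, 0.002, 0.002]
wrist_force: [0.8, -0.1, 1.2]
opening: 0.0873
grasp_force: 0.0
```

Call:
{"method": "send_rows", "body": {
  "moves": [
    {"x":0,"y":0,"z":0,"wx":0,"wy":0,"wz":-7},
    {"x":0,"y":0,"z":0,"wx":0,"wy":0,"wz":-7},
    {"x":0,"y":0,"z":0,"wx":0,"wy":0,"wz":-7},
    {"x":0,"y":0,"z":0,"wx":0,"wy":0,"wz":-7},
    {"x":0,"y":0,"z":0,"wx":0,"wy":0,"wz":-7},
    {"x":0,"y":0,"z":0,"wx":0,"wy":0,"wz":-7},
    {"x":0,"y":0,"z":0,"wx":0,"wy":0,"wz":-7},
    {"x":0,"y":0,"z":0,"wx":0,"wy":0,"wz":-7},
    {"x":0,"y":0,"z":0,"wx":0,"wy":0,"wz":-7},
    {"x":0,"y":0,"z":0,"wx":0,"wy":0,"wz":-7}
  ]
}}

```text
time: 10.32
position: [0.6257, -0.0186, 0.1669]
tool_rot: [0.159, 0.987, -0.0, 0.0]
wrist_force: [0.2, -0.2, -0.6]
opening: 0.0878
grasp_force: 0.0
```

Call:
{"method": "send_rows", "body": {
  "moves": [
    {"x":0,"y":0,"z":0,"wx":0,"wy":0,"wz":-7},
    {"x":0,"y":0,"z":0,"wx":0,"wy":0,"wz":-7},
    {"x":0,"y":0,"z":0,"wx":0,"wy":0,"wz":-6},
    {"x":2,"y":0,"z":0,"wx":0,"wy":0,"wz":0},
    {"x":2,"y":0,"z":0,"wx":0,"wy":0,"wz":0},
    {"x":2,"y":0,"z":0,"wx":0,"wy":0,"wz":0},
    {"x":0,"y":0,"z":0,"wx":0,"wy":0,"wz":0},
    {"x":0,"y":0,"z":0,"wx":0,"wy":0,"wz":0}
  ]
}}

```text
time: 10.98
position: [0.5654, -0.02, 0.167]
tool_rot: [-0.012, 1.0, 0.0, 0.0]
wrist_force: [1.1, 0.2, 0.6]
opening: 0.0881
grasp_force: 0.0
```

```bash
python3 to.py -90 0 62; python3 - <<'E'
from h import *
from to import bw
im=camera("wrist");cv2.imwrite("pics/w6.png",im)
i=camera_info("wrist")
for t in("cell","jaw_post","shutter_handle","mark_line"):
    print(t,[(round(s["score"],2),np.round(s["extent"]).tolist()) for s in silhouettes(t,"wrist")[:2]])
for b in [(0,0,92),(-90,0,75),(-85,140,80),(-116,198,21)]:
    print(b,np.round(proj(i,np.r_[bw(b[:2]),b[2]/1000])[0],0))
E
```

```text
t 10.9833 pos [ 0.5654 -0.02    0.167 ] xaz -178.6 tilt [ 8.e-04  2.e-04 -1.e+00] F [1.1 0.2 0.6] open 0.08811227988058883 g 0.0
shift cm [ 2.75 -0.05 10.49]
cell [(0.97, [67.0, 189.0, 134.0, 86.0]), (0.7, [323.0, 264.0, 33.0, 41.0])]
jaw_post [(0.79, [321.0, 193.0, 33.0, 71.0])]
shutter_handle [(0.8, [477.0, 210.0, 65.0, 84.0])]
mark_line [(0.78, [531.0, 149.0, 42.0, 9.0]), (0.69, [106.0, 251.0, 36.0, 14.0])]
(0, 0, 92) [321. 296.]
(-90, 0, 75) [321. 181.]
(-85, 140, 80) [501. 188.]
(-116, 198, 21) [530. 144.]
```

Call:
{"method": "send_rows", "body": {
  "moves": [
    {"x":1.4,"y":0,"z":0,"wx":0,"wy":0,"wz":0},
    {"x":1.4,"y":-0.05,"z":2,"wx":0,"wy":0,"wz":0},
    {"x":0,"y":0,"z":2.5,"wx":0,"wy":0,"wz":0},
    {"x":0,"y":0,"z":2.5,"wx":0,"wy":0,"wz":0},
    {"x":0,"y":0,"z":2.5,"wx":0,"wy":0,"wz":0},
    {"x":0,"y":0,"z":1.0,"wx":0,"wy":0,"wz":0}
  ],
  "grip": 0.4
}}

```text
time: 11.73
position: [0.5365, -0.0209, 0.0584]
tool_rot: [-0.013, 1.0, -0.0, -0.002]
wrist_force: [-0.3, -0.8, -0.9]
opening: 0.0534
grasp_force: 0.0
```

Call:
{"method": "send_rows", "body": {
  "moves": [
    {"x":0,"y":0,"z":0,"wx":0,"wy":0,"wz":0},
    {"x":0,"y":0,"z":0,"wx":0,"wy":0,"wz":0},
    {"x":0,"y":0,"z":0,"wx":0,"wy":0,"wz":0},
    {"x":0,"y":0,"z":0,"wx":0,"wy":0,"wz":0},
    {"x":0,"y":0,"z":0,"wx":0,"wy":0,"wz":0},
    {"x":0,"y":0,"z":0,"wx":0,"wy":0,"wz":0},
    {"x":0,"y":0,"z":0,"wx":0,"wy":0,"wz":0},
    {"x":0,"y":0,"z":0,"wx":0,"wy":0,"wz":0}
  ],
  "grip": 1
}}

```text
time: 12.4
position: [0.5384, -0.0211, 0.062]
tool_rot: [-0.012, 1.0, 0.0, 0.001]
wrist_force: [-1.2, -0.2, 7.2]
opening: 0.0156
grasp_force: 30.0
```

```bash
python3 to.py -65 0 62; python3 - <<'E'
from h import *
im=camera("wrist");cv2.imwrite("pics/w7.png",im)
print(camera_info("wrist")["position"])
E
```

```text
t 12.4 pos [ 0.5384 -0.0211  0.062 ] xaz -178.58 tilt [ 1.4e-03  1.0e-04 -1.0e+00] F [-1.2 -0.2  7.2] open 0.01559640119191104 g 30.001182854175568
shift cm [-2.47  0.    0.  ]
[ 0.47238794 -0.02327936  0.20174462]
```

Call:
{"method": "send_rows", "body": {
  "moves": [
    {"x":-0.2,"y":0,"z":0,"wx":0,"wy":0,"wz":0},
    {"x":-0.3,"y":0,"z":0,"wx":0,"wy":0,"wz":0},
    {"x":-0.3,"y":0,"z":0,"wx":0,"wy":0,"wz":0},
    {"x":-0.3,"y":0,"z":0,"wx":0,"wy":0,"wz":0},
    {"x":-0.3,"y":0,"z":0,"wx":0,"wy":0,"wz":0},
    {"x":-0.3,"y":0,"z":0,"wx":0,"wy":0,"wz":0},
    {"x":-0.2,"y":0,"z":0,"wx":0,"wy":0,"wz":0},
    {"x":-0.1,"y":0,"z":0,"wx":0,"wy":0,"wz":0}
  ]
}}

```text
time: 13.12
position: [0.558, -0.0207, 0.062]
tool_rot: [-0.012, 1.0, 0.0, 0.0]
wrist_force: [-2.7, 0.2, 8.8]
opening: 0.0153
grasp_force: 30.0
```

Call:
{"method": "send_rows", "body": {
  "moves": [
    {"x":-0.1,"y":0,"z":0,"wx":0,"wy":0,"wz":0},
    {"x":-0.1,"y":0,"z":0,"wx":0,"wy":0,"wz":0}
  ]
}}

```text
time: 13.28
position: [0.5598, -0.0206, 0.062]
tool_rot: [-0.012, 1.0, 0.0, 0.0]
wrist_force: [-2.9, -0.8, 8.5]
opening: 0.0156
grasp_force: 30.0
```

Call:
{"method": "send_rows", "body": {
  "moves": [
    {"x":-0.1,"y":0,"z":0,"wx":0,"wy":0,"wz":0},
    {"x":-0.05,"y":0,"z":0,"wx":0,"wy":0,"wz":0}
  ]
}}

```text
time: 13.45
position: [0.5609, -0.0206, 0.062]
tool_rot: [-0.012, 1.0, 0.0, -0.0]
wrist_force: [-5.2, -0.3, 11.9]
opening: 0.0154
grasp_force: 30.0
```

Call:
{"method": "send_rows", "body": {
  "moves": [
    {"x":-0.05,"y":0,"z":0,"wx":0,"wy":0,"wz":0},
    {"x":-0.05,"y":0,"z":0,"wx":0,"wy":0,"wz":0}
  ]
}}

```text
time: 13.62
position: [0.5617, -0.0205, 0.062]
tool_rot: [-0.012, 1.0, 0.0, -0.001]
wrist_force: [-4.9, -0.7, 11.1]
opening: 0.0157
grasp_force: 30.0
```

Call:
{"method": "send_rows", "body": {
  "moves": [
    {"x":-0.05,"y":0,"z":0,"wx":0,"wy":0,"wz":0},
    {"x":-0.05,"y":0,"z":0,"wx":0,"wy":0,"wz":0}
  ]
}}

```text
time: 13.78
position: [0.5627, -0.0205, 0.062]
tool_rot: [-0.012, 1.0, 0.0, -0.001]
wrist_force: [-5.1, -0.5, 10.6]
opening: 0.0154
grasp_force: 30.0
```

Call:
{"method": "send_rows", "body": {
  "moves": [
    {"x":-0.05,"y":0,"z":0,"wx":0,"wy":0,"wz":0},
    {"x":-0.05,"y":0,"z":0,"wx":0,"wy":0,"wz":0}
  ]
}}

```text
time: 13.95
position: [0.5637, -0.0205, 0.062]
tool_rot: [-0.012, 1.0, 0.0, -0.0]
wrist_force: [-4.5, -0.8, 10.1]
opening: 0.0157
grasp_force: 30.0
```

Call:
{"method": "send_rows", "body": {
  "moves": [
    {"x":-0.05,"y":0,"z":0,"wx":0,"wy":0,"wz":0},
    {"x":-0.03,"y":0,"z":0,"wx":0,"wy":0,"wz":0}
  ]
}}

```text
time: 14.12
position: [0.5642, -0.0205, 0.062]
tool_rot: [-0.012, 1.0, 0.0, -0.001]
wrist_force: [-6.7, -0.3, 13.0]
opening: 0.0154
grasp_force: 30.0
```

Call:
{"method": "send_rows", "body": {
  "moves": [
    {"x":-0.05,"y":0,"z":0,"wx":0,"wy":0,"wz":0},
    {"x":-0.05,"y":0,"z":0,"wx":0,"wy":0,"wz":0}
  ]
}}

```text
time: 14.28
position: [0.5642, -0.0205, 0.0619]
tool_rot: [-0.012, 1.0, 0.0, -0.002]
wrist_force: [-9.6, -0.3, 16.8]
opening: 0.0155
grasp_force: 30.0
```

Call:
{"method": "send_rows", "body": {
  "moves": [
    {"x":-0.05,"y":0,"z":0,"wx":0,"wy":0,"wz":0},
    {"x":-0.03,"y":0,"z":0,"wx":0,"wy":0,"wz":0}
  ]
}}

```text
time: 14.45
position: [0.5642, -0.0205, 0.0619]
tool_rot: [-0.012, 1.0, 0.0, -0.003]
wrist_force: [-11.9, 0.3, 18.0]
opening: 0.0153
grasp_force: 30.0
```

Call:
{"method": "send_rows", "body": {
  "moves": [
    {"x":0,"y":0,"z":0,"wx":0,"wy":0,"wz":0},
    {"x":0,"y":0,"z":0,"wx":0,"wy":0,"wz":0},
    {"x":0,"y":0,"z":0,"wx":0,"wy":0,"wz":0},
    {"x":0,"y":0,"z":0,"wx":0,"wy":0,"wz":0},
    {"x":0,"y":0,"z":-1,"wx":0,"wy":0,"wz":0},
    {"x":0,"y":0,"z":-2.5,"wx":0,"wy":0,"wz":0},
    {"x":0,"y":0,"z":-3,"wx":0,"wy":0,"wz":0},
    {"x":0,"y":0,"z":-3,"wx":0,"wy":0,"wz":0},
    {"x":0,"y":0,"z":0,"wx":0,"wy":0,"wz":0},
    {"x":0,"y":0,"z":0,"wx":0,"wy":0,"wz":0}
  ],
  "grip": 0.4
}}

```text
time: 15.28
position: [0.5682, -0.0203, 0.1584]
tool_rot: [-0.012, 1.0, 0.0, 0.002]
wrist_force: [-1.0, 0.5, 0.1]
opening: 0.0532
grasp_force: 0.0
```

```bash
sed -i 's/\.628,-\.0187/.6292,-.0187/' to.py; python3 to.py -85 140 62; python3 - <<'E'
from h import *
from to import bw
im=camera("wrist");cv2.imwrite("pics/w8.png",im)
cv2.imwrite("pics/w8c.png",cv2.resize(im[100:300,240:560],None,fx=2.5,fy=2.5,interpolation=cv2.INTER_CUBIC)[:,:800])
i=camera_info("wrist")
for b in [(-15,15,92),(-15,-15,92),(-65,0,75),(-85,140,80),(-85,183,21),(-116,198,21),(-15,15,37),(-15,-15,37)]:
    print(b,np.round((proj(i,np.r_[bw(b[:2]),b[2]/1000])[0]-[240,100])*2.5,0))
E
```

```text
t 15.2833 pos [ 0.5682 -0.0203  0.1584] xaz -178.58 tilt [ 4.4e-03  6.0e-04 -1.0e+00] F [-1.   0.5  0.1] open 0.05321637156733281 g 0.0
shift cm [ 2.49 13.97  9.64]
(-15, 15, 92) [253. 464.]
(-15, -15, 92) [154. 464.]
(-65, 0, 75) [203. 290.]
(-85, 140, 80) [674. 229.]
(-85, 183, 21) [691. 198.]
(-116, 198, 21) [745. 114.]
(-15, 15, 37) [244. 391.]
(-15, -15, 37) [164. 391.]
```

View pics/w8c.png

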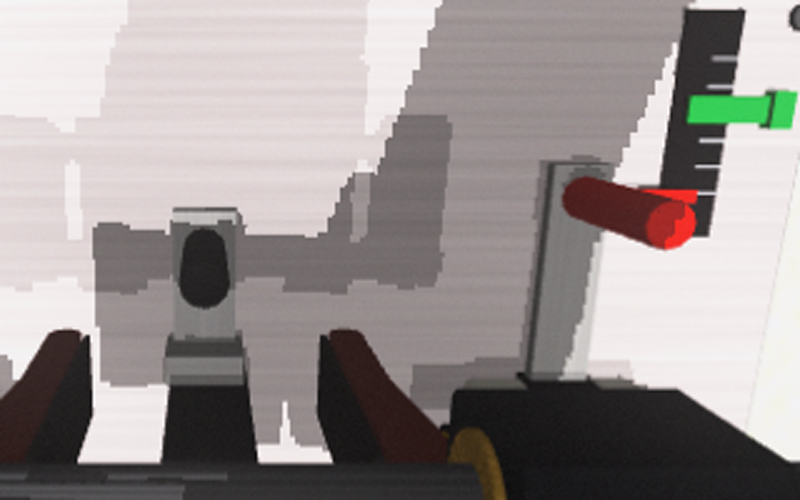

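Call:
{"method": "send_rows", "body": {
  "moves": [
    {"x":0.6,"y":3.5,"z":0,"wx":0,"wy":0,"wz":0},
    {"x":0.6,"y":3.5,"z":0,"wx":0,"wy":0,"wz":0},
    {"x":0.65,"y":3.5,"z":0,"wx":0,"wy":0,"wz":0},
    {"x":0.65,"y":3.45,"z":0.5,"wx":0,"wy":0,"wz":0},
    {"x":0,"y":0,"z":1.5,"wx":0,"wy":0,"wz":0},
    {"x":0,"y":0,"z":0,"wx":0,"wy":0,"wz":0},
    {"x":0,"y":0,"z":0,"wx":0,"wy":0,"wz":0}
  ]
}}

```text
time: 15.92
position: [0.5371, 0.1178, 0.1348]
tool_rot: [-0.012, 1.0, -0.001, -0.002]
wrist_force: [-0.0, -0.8, -0.4]
opening: 0.0528
grasp_force: 0.0
```

```bash
python3 to.py -85 140 62; python3 - <<'E'
from h import *
from to import bw
im=camera("wrist");cv2.imwrite("pics/w9.png",im)
i=camera_info("wrist")
for b in [(-85,140,80),(-85,183,21),(-85,176,21),(-116,198,21)]:
    print(b,np.round(proj(i,np.r_[bw(b[:2]),b[2]/1000])[0],1))
h=cv2.cvtColor(im,cv2.COLOR_BGR2HSV)
for n,m in(("green",cv2.inRange(h,(45,120,60),(75,255,255))),("red",cv2.inRange(h,(0,170,90),(6,255,255))|cv2.inRange(h,(174,170,90),(180,255,255)))):
    k,l,st,c=cv2.connectedComponentsWithStats(m)
    for j in range(1,k):
        if st[j,4]>40: print(n,st[j],c[j].round(1))
E
```

```text
t 15.9167 pos [0.5371 0.1178 0.1348] xaz -178.57 tilt [-0.0034 -0.0019 -1.    ] F [-0.  -0.8 -0.4] open 0.05278697613496184 g 0.0
shift cm [-0.35  0.12  7.28]
(-85, 140, 80) [324.6 234.2]
(-85, 183, 21) [372.7 212. ]
(-85, 176, 21) [364.7 212. ]
(-116, 198, 21) [391.5 177. ]
green [370 170  45  16 528] [392.9 177.3]
red [336 212  38   6 198] [355.3 214.2]
red [313 226  22  20 336] [323.3 235.4]
```

Call:
{"method": "send_rows", "body": {
  "moves": [
    {"x":0,"y":0,"z":2.2,"wx":0,"wy":0,"wz":0},
    {"x":0,"y":0,"z":2.2,"wx":0,"wy":0,"wz":0},
    {"x":0,"y":0,"z":2.0,"wx":0,"wy":0,"wz":0},
    {"x":0,"y":0,"z":1.0,"wx":0,"wy":0,"wz":0},
    {"x":0,"y":0,"z":0,"wx":0,"wy":0,"wz":0},
    {"x":0,"y":0,"z":0,"wx":0,"wy":0,"wz":0},
    {"x":0,"y":0,"z":0,"wx":0,"wy":0,"wz":0}
  ]
}}

```text
time: 16.55
position: [0.5393, 0.1181, 0.0633]
tool_rot: [-0.012, 1.0, 0.0, 0.001]
wrist_force: [0.3, -0.1, 0.3]
opening: 0.0525
grasp_force: 0.0
```

```bash
python3 to.py -85 140 62; cat > ptr.py <<'E'
from h import *
from to import *
import sys
i=camera_info("wrist");im=camera("wrist");cv2.imwrite(sys.argv[1],im)
h=cv2.cvtColor(im,cv2.COLOR_BGR2HSV)
c,s=np.cos(yw),np.sin(yw)
for n,m in(("green",cv2.inRange(h,(45,120,60),(75,255,255))),("red",cv2.inRange(h,(0,170,90),(6,255,255))|cv2.inRange(h,(174,170,90),(180,255,255)))):
    k,l,st,ce=cv2.connectedComponentsWithStats(m)
    for j in range(1,k):
        if st[j,4]>40:
            d=onz(i,[ce[j]],.021)[0][:2]-B
            print(n,st[j],ce[j].round(1),"bench at z21",np.round([1000*(c*d[0]+s*d[1]),1000*(c*d[1]-s*d[0])],1))
E
python3 ptr.py pics/w10.png
```

```text
t 16.55 pos [0.5393 0.1181 0.0633] xaz -178.63 tilt [ 1.6e-03  3.0e-04 -1.0e+00] F [ 0.3 -0.1  0.3] open 0.05250297532818159 g 0.0
shift cm [-0.1   0.07  0.13]
green [ 387  179   62   22 1012] [418.2 189.3] bench at z21 [-117.2  199.2]
red [341 236  26   8 185] [353.4 239.9] bench at z21 [-84.1 159.6]
red [307 268  33  17 423] [323.2 277.5] bench at z21 [-57.4 140. ]
```

Call:
{"method": "send_rows", "body": {
  "moves": [
    {"x":0,"y":0,"z":0,"wx":0,"wy":0,"wz":0},
    {"x":0,"y":0,"z":0,"wx":0,"wy":0,"wz":0},
    {"x":0,"y":0,"z":0,"wx":0,"wy":0,"wz":0},
    {"x":0,"y":0,"z":0,"wx":0,"wy":0,"wz":0},
    {"x":0,"y":0,"z":0,"wx":0,"wy":0,"wz":0},
    {"x":0,"y":0,"z":0,"wx":0,"wy":0,"wz":0},
    {"x":0,"y":0,"z":0,"wx":0,"wy":0,"wz":0},
    {"x":0,"y":0,"z":0,"wx":0,"wy":0,"wz":0},
    {"x":0,"y":0,"z":0,"wx":0,"wy":0,"wz":0}
  ],
  "grip": 1
}}

```text
time: 17.35
position: [0.5384, 0.1189, 0.0622]
tool_rot: [-0.013, 1.0, 0.0, 0.0]
wrist_force: [-0.4, 1.4, 1.3]
opening: 0.0155
grasp_force: 30.0
```

Call:
{"method": "send_rows", "body": {
  "moves": [
    {"x":0.2,"y":0,"z":0,"wx":0,"wy":0,"wz":0},
    {"x":0.4,"y":0,"z":0,"wx":0,"wy":0,"wz":0},
    {"x":0.5,"y":0,"z":0,"wx":0,"wy":0,"wz":0},
    {"x":0.5,"y":0,"z":0,"wx":0,"wy":0,"wz":0},
    {"x":0.5,"y":0,"z":0,"wx":0,"wy":0,"wz":0},
    {"x":0.5,"y":0,"z":0,"wx":0,"wy":0,"wz":0},
    {"x":0.3,"y":0,"z":0,"wx":0,"wy":0,"wz":0},
    {"x":0,"y":0,"z":0,"wx":0,"wy":0,"wz":0},
    {"x":0,"y":0,"z":0,"wx":0,"wy":0,"wz":0},
    {"x":0,"y":0,"z":0,"wx":0,"wy":0,"wz":0}
  ]
}}

```text
time: 18.18
position: [0.5113, 0.1182, 0.0623]
tool_rot: [-0.012, 1.0, 0.0, 0.002]
wrist_force: [7.3, 1.5, -7.1]
opening: 0.0154
grasp_force: 30.0
```

```bash
python3 to.py -117 140 62; python3 ptr.py pics/w11.png; python3 - <<'E'
import cv2
a=cv2.imread("pics/w11.png")[150:290,270:470]
cv2.imwrite("pics/w11c.png",cv2.resize(a,None,fx=4,fy=4,interpolation=cv2.INTER_CUBIC))
E
```

```text
t 18.1833 pos [0.5113 0.1182 0.0623] xaz -178.58 tilt [ 4.2e-03  5.0e-04 -1.0e+00] F [ 7.3  1.5 -7.1] open 0.015393746315423054 g 29.99878853559494
shift cm [ 0.3  -0.01  0.03]
green [384 221  60  22 925] [415.4 231.2] bench at z21 [-118.2  199.9]
red [354 239  37   7 253] [372. 242.] bench at z21 [-110.9  172.5]
red [307 272  31  13 311] [321.5 279. ] bench at z21 [-84.7 139.8]
```

View pics/w11c.png

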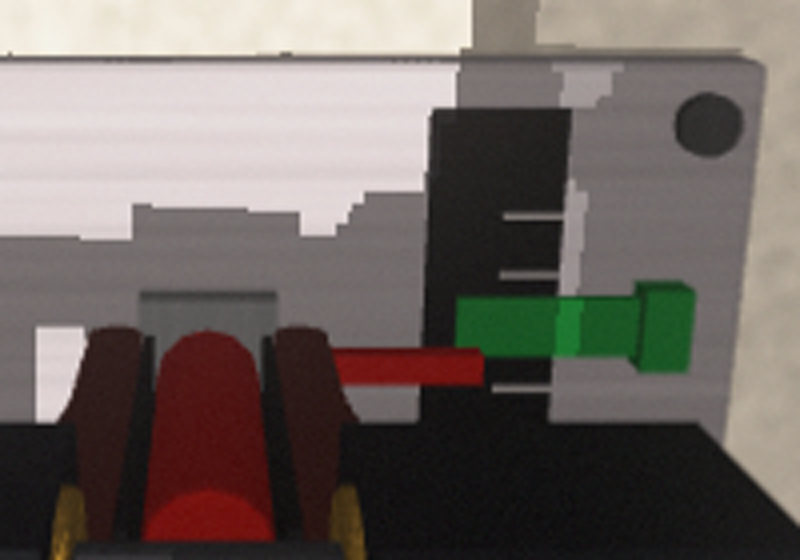

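```bash
cat > mk.py <<'E'
from h import *
from to import B,yw
c,s=np.cos(yw),np.sin(yw)
def bx(i,uv,z):
    d=onz(i,[uv],z)[0][:2]-B; return 1000*np.array([c*d[0]+s*d[1],c*d[1]-s*d[0]])
iw=camera_info("wrist");S=sense()
Rt=R.from_quat(S["tool_rot"]); rel=Rt.inv()*R.from_quat(iw["orientation"]); off=Rt.inv().apply(iw["position"]-S["position"])
def cam(pos,q):
    r=R.from_quat(q); return dict(iw,position=np.array(pos)+r.apply(off),orientation=(r*rel).as_quat())
xz=lambda a:[-np.sin(np.radians((a-0)/2-90+0)),0,0,0]
def q(az): n=np.radians((az%360)/2); return [np.cos(n),np.sin(n),0,0]
views={"w2":cam([.65719,-.02059,.30419],q(181.158)),"w8":cam([.5682,-.0203,.1584],q(-178.58)),"w10":cam([.5393,.1181,.0633],q(-178.63)),"w11":iw}
for n,i in views.items():
    im=cv2.imread(f"pics/{n}.png");h=cv2.cvtColor(im,cv2.COLOR_BGR2HSV)
    m=cv2.inRange(h,(45,100,40),(75,255,255)); k,l,st,ce=cv2.connectedComponentsWithStats(m); j=1+np.argmax(st[1:,4]); X,Y,w,hh,_=st[j]
    cols=slice(X+2,X+int(.6*w)); ys,xs=np.nonzero(l[:,cols]==j); uv=(xs.mean()+X+2,ys.mean())
    # screw near the (-x,+y) corner: dark blob
    u0=proj(i,np.r_[B+np.array([c*-.145-s*.214,s*-.145+c*.214]),.012])[0]; x,y=u0.astype(int)
    g=cv2.cvtColor(im,cv2.COLOR_BGR2GRAY); r=12; pt=g[max(y-r,0):y+r,x-r:x+r]; b=cv2.inRange(pt,0,75); k,l,st,ce=cv2.connectedComponentsWithStats(b)
    cand=[(st[a,4],ce[a]) for a in range(1,k) if 20<st[a,4]<350]
    sc=[np.round(bx(i,e+[x-r,max(y-r,0)],.013),1) for _,e in cand]
    o=(i["position"][:2]-B)@[c,s]*1000
    print(n,"mark z21",bx(i,uv,.021).round(1),"z12",bx(i,uv,.012).round(1),"screw",[v.tolist() for v in sc],"camx",o.round(0), u0.round(0))
E
python3 mk.py
```

```text
w2 mark z21 [-114.7  191.1] z12 [-116.4  195.2] screw [[-145.1, 196.8]] camx -38.0 [484.  48.]
w8 mark z21 [-116.8  188.8] z12 [-116.5  194.9] screw [] camx -127.0 [553. 112.]
w10 mark z21 [-117.3  191.6] z12 [-115.6  194.2] screw [[-148.9, 217.8]] camx -152.0 [440. 143.]
w11 mark z21 [-118.2  191.2] z12 [-115.1  193.8] screw [[-149.0, 217.7]] camx -180.0 [436. 187.]
```

Call:
{"method": "send_rows", "body": {
  "moves": [
    {"x":0.2,"y":0,"z":0,"wx":0,"wy":0,"wz":0},
    {"x":0.15,"y":0,"z":0,"wx":0,"wy":0,"wz":0},
    {"x":0.1,"y":0,"z":0,"wx":0,"wy":0,"wz":0},
    {"x":0,"y":0,"z":0,"wx":0,"wy":0,"wz":0},
    {"x":0,"y":0,"z":0,"wx":0,"wy":0,"wz":0},
    {"x":0,"y":0,"z":0,"wx":0,"wy":0,"wz":0}
  ]
}}

```text
time: 18.73
position: [0.5071, 0.1181, 0.0623]
tool_rot: [-0.012, 1.0, 0.0, 0.002]
wrist_force: [8.9, 2.8, -7.7]
opening: 0.0157
grasp_force: 30.0
```

```bash
python3 to.py -117 140 62; python3 ptr.py pics/w12.png; python3 - <<'E'
import cv2,numpy as np
from station import camera
a=cv2.resize(cv2.imread("pics/w12.png")[170:290,320:450],None,fx=3,fy=3,interpolation=cv2.INTER_CUBIC)
t=camera("top")[175:300,240:415];s=camera("scene");cv2.imwrite("pics/s12.png",s)
b=cv2.resize(s[160:270,290:440],None,fx=2.6,fy=2.4)
b=cv2.resize(s[160:270,290:440],(390,264));t=cv2.resize(t,(390,230))
top=np.hstack([a[:360],cv2.resize(b,(400,360))]); cv2.imwrite("pics/f12.png",np.vstack([top,cv2.resize(t,(top.shape[1],230))[:, :]]))
E
```

```text
t 18.7333 pos [0.5071 0.1181 0.0623] xaz -178.58 tilt [ 4.7e-03  5.0e-04 -1.0e+00] F [ 8.9  2.8 -7.7] open 0.01569328416727449 g 29.998605251312256
shift cm [-0.12 -0.01  0.03]
green [384 227  59  22 858] [416.5 237.2] bench at z21 [-118.3  201. ]
red [354 239  37   7 254] [372.1 242. ] bench at z21 [-115.2  172.5]
red [307 272  31  13 308] [321.6 279.1] bench at z21 [-88.9 139.8]
```

View pics/f12.png

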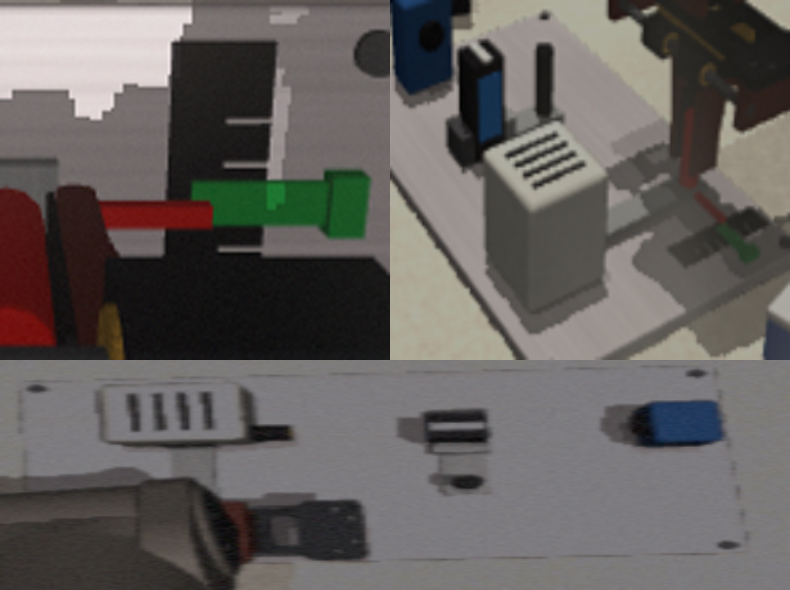

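```bash
python3 - <<'E'
from h import *
from to import B,yw
c,s=np.cos(yw),np.sin(yw)
i=camera_info("scene");im=cv2.imread("pics/s12.png");h=cv2.cvtColor(im,cv2.COLOR_BGR2HSV)
def bx(uv,z):
    d=onz(i,[uv],z)[0][:2]-B; return np.round(1000*np.array([c*d[0]+s*d[1],c*d[1]-s*d[0]]),1)
m=cv2.inRange(h,(45,70,20),(80,255,255));m[:210]=0;m[:,:390]=0
ys,xs=np.nonzero(m)
P=np.array([bx(p,.015) for p in zip(xs,ys)]); k=(P[:,1]<205); print("green",len(xs),np.mean(P,0),"stripe",P[k].mean(0),P[k].min(0),P[k].max(0))
m=(cv2.inRange(h,(0,110,25),(7,255,255))|cv2.inRange(h,(173,110,25),(180,255,255)))
ys,xs=np.nonzero(m);P=np.array([bx(p,.021) for p in zip(xs,ys)])
k=(P[:,1]>152)&(P[:,1]<190)&(abs(P[:,0]+116)<12); print("red",k.sum(),P[k].mean(0),P[k].min(0),P[k].max(0))
E
```

```text
green 64 [-118.2890625  200.2171875] stripe [-118.27777778  191.54444444] [-123.2  178.7] [-113.3  204.5]
red 18 [-118.6         170.67777778] [-121.3  157.5] [-115.8  181.6]
```

```bash
python3 -c "
from station import *
print(job_done())"
```

```text
the job is handed in; nothing more can be done
None
```

The job is handed in at about 19 s of the 48 s. The cell is turned with its windows towards lamp and detector, and the loose jaw was pushed up until the cell stopped against the fixed jaw. The shutter is held at about 31 mm, its pointer on the green mark to within roughly 0.5 mm by my two camera estimates, and I did not touch the cup, bottle or slide box.

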